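Put two small cheeses to press

TASK

Make the two small cheeses ready for pressing. Set the yellow cheese down in the blue mould, the blue follower disc flat and centred on top of it, and then stand the steel weight, knob up, in the middle of that follower; set the white cheese down in the green mould and the green follower disc flat and centred on top of it. Leave the amber rennet bottle standing where it is.

Things in the scene. Friction and masses are not known exactly. Their poses are not given: they have to be found in the camera images.
- mould_blue: Shallow round blue plastic cheese mould, open at the top, fixed in the middle of a square aluminium drain plate 100 x 100 x 6 mm that does not move. Inner diameter 76 mm, wall 4 mm, outer diameter 84 mm; inner floor 12 mm and rim 28 mm above the origin (so 16 mm deep). Origin on the table at the centre of the plate's underside, z up along the mould's axis.
- mould_green: Shallow round green plastic cheese mould, open at the top, fixed in the middle of a square aluminium drain plate 100 x 100 x 6 mm that does not move. Inner diameter 68 mm, wall 4 mm, outer diameter 76 mm; inner floor 12 mm and rim 28 mm above the origin (so 16 mm deep). Origin on the table at the centre of the plate's underside, z up along the mould's axis.
- cheese_yellow: Yellow small firm round cheese, rigid, 58 mm in diameter and 46 mm high with rounded edges, about 120 g, standing loose on a flat face. The larger cheeses in the white crate and on the drainer at the sides of the table are stock and not part of the job. In its mould its top stands 30 mm above the rim. Origin at the centre of the underside, z up along its axis.
- cheese_white: Creamy white small firm round cheese, rigid, 50 mm in diameter and 46 mm high with rounded edges, about 90 g, standing loose on a flat face. The larger cheeses in the white crate and on the drainer at the sides of the table are stock and not part of the job. In its mould its top stands 30 mm above the rim. Origin at the centre of the underside, z up along its axis.
- follower_blue: Loose follower (pressing disc): solid blue plastic disc 56 mm in diameter and 22 mm thick with a thin white ring marked on its flat top, 55 g, lying flat on the table. Origin at the centre of the underside, z up along its axis.
- follower_green: Loose follower (pressing disc): solid green plastic disc 48 mm in diameter and 22 mm thick with a thin white ring marked on its flat top, 55 g, lying flat on the table. Origin at the centre of the underside, z up along its axis.
- weight: Dark steel press weight, about 0.5 kg, standing loose: a round base 50 mm in diameter and 30 mm high, a 20 mm neck, and a cylindrical grip knob 28 mm in diameter from 43 to 62 mm above the underside (total height 62 mm). Origin at the centre of the underside, z up along its axis.
- rennet: Amber glass bottle with a black cap, 44 mm in diameter and 120 mm high, standing loose among the things; to be left alone. Origin at the centre of the underside, z up. Between the things also stand a small white salt cup, a red-capped jar and a steel hoop, all at most 50 mm high and about 40 mm wide, not part of the job.
Not all that is in view belongs to the job. What is meant by the weight is not purple or turquoise, and is the smaller of those in its own colour.

How it is judged:
By the outcome, as a careful person would: the job done as asked, in the order asked, and still so for the second after the job is handed in, with the robot touching nothing.
It also fails if it takes over 131 s, if anything falls off the work surface, if the arm or the gripper's body presses on something with over 40 N, if the wrist force passes 120 N, or if a joint passes its speed limit or range.

ROBOT

A 6-joint arm with a two-finger parallel gripper is mounted at the origin on the work surface. World frame = base frame: x ahead of the robot, y to its left, z up, the work surface at z = 0. Lengths are in m, angles in rad, forces in N, time in s.
With the tool pointing down it reaches from about 0.275 to 0.85 m from the base axis. Payload 19 kg.
Tool frame: the origin (TCP) lies between the finger pads; the fingertips stand 11 mm ahead of it and the grasp point (between the pads) lies 8 mm behind it; y points along the fingers, z is the direction in which the jaws open and shut, and the axes are right-handed (so a half turn about y gives the same grasp; the last joint's range is limited). The gripper opens to 85 mm and grips with 20 to 120 N. Pads are 22 mm wide; open, the fingers measure 114 mm over their backs; the gripper's body (76 mm by 85 mm) begins 54 mm behind the grasp point. The pads swing forward as they close: fully open they stand 13 mm farther back than shut.
Start: joints at [-1.483, 0.15, 1.437, -0, 1.554, -0.134], TCP at [0.126, -0.561, 0.242] pointing down, gripper open.
Joint ranges: [-2.8, 2.8], [-0.68, 2.1], [0.12, 2.68], [-1.39, 4.53], [0.16, 2.79], [-2.81, 2.81]. Speed limits (rad/s): [1.89, 1.89, 2.22, 3.01, 3.01, 3.01].

INTERFACE

Orientations are given as a rotation vector (axis times angle).
In Python, from cell import * gives the robot as it stands.
- The arm moves only by the shell command python3 -m inch 'ROWS' [FORCE]. ROWS is JSON, a list of rows, each a list of 3 entries, a list of its own where there are three numbers: the closure, from 0 (fully open) to 1 (shut), then the shift along the tool's x, y, z in units of 25 mm (1.0 is 25 mm), then the turn about the tool's y in units of 6 degrees (1.0 is 6 degrees). In form: [[fingers, [dx, dy, dz], spin], ...]. A call has 1 to 12 rows; each row is the pose to reach, as a shift and turn from the pose commanded when the call began, along the tool's axes at that moment; what a row does not reach only later rows make up. A row lasts 1/8 s, in which the tool goes at most 62.5 mm and 10.7 degrees, less where a joint would pass 70% of its speed; a pose out of reach is approached as far as the arm can. A call with a gripper value outside its range is refused whole. The fingers move at their own pace and stop on an object; FORCE is the grip in N (left out, the last holds). Time passes only in rows, so rows that repeat a pose let the fingers close. It gives the time, the measured TCP pose, the force and the opening at its end, in the units of the state.
- state(): the state, without advancing time (a new reading comes with each control period).
- camera(name): name is "scene" or "top" or "wrist"; returns a dict with "frame" (384x512x3 uint8, red, green, blue), "camera_matrix" (3x3 intrinsics, pixels), "R" (3x3) and "t" (3): a world point X has camera coordinates R X + t. Camera axes: x right, y down, z forward; pixel columns grow to the right and rows downward; lengths in m; the calibration is good to about 2 mm. The wrist camera is an equidistant fisheye: a pixel r from the principal point sees the ray r / f radians off the axis. A picture is of the moment at which its call begins. There is no depth.
- sign_off(): hands the job in, once; it reports no verdict.
The state is a dict: "t": time; "joint_pos": joint angles; "joint_velocities": joint speeds; "tau": joint torques, N m; "tcp_pos": TCP position; "tcp_rot": TCP orientation; "force": force on the tool from outside, world axes, zero at the start; "wrist_torque": the same for the moment, N m; "gripper_width": finger opening in m.
Only numpy, scipy, OpenCV 4.12 (cv2) and the standard library are available. Lean on these libraries where they do the work, as an engineer would, in place of code of your own. Each camera call takes 0.05 s, during which the arm holds its last target. There are 200 camera calls.

## Working session

There is one attempt and no reset: what is moved stays moved. The work goes in short steps, Python scripts to look and compute and a shell command to move; the robot and the scene stay as the last step left them, time stands still between calls to the robot, and variables do not carry over. Pictures are saved under pics/ and viewed, about 12 in all and at most 16, crops included, and the job is handed in when it is done.

```bash
mkdir -p pics; ls; python3 - <<'E'
from cell import *
import cv2
print(state())
for n in ["scene","top"]:
    c=camera(n); cv2.imwrite(f"pics/{n}0.png",cv2.resize(c["frame"][:,:,::-1],(800,600),interpolation=cv2.INTER_CUBIC))
    print(n,c["camera_matrix"],c["R"],c["t"])
E
```

```text
pics
{'t': 0.0, 'joint_pos': array([-1.48302223e+00,  1.50975546e-01,  1.43801953e+00, -1.59174298e-05,
        1.55379591e+00, -1.34029655e-01]), 'joint_velocities': array([-0.00078667, -0.00020967,  0.00109143,  0.00070853, -0.0007112 ,
        0.00024723]), 'tau': array([-1.78655933e-03, -7.13060689e+01, -5.70873213e+01, -3.37283773e-04,
        8.89011368e-03, -3.92731147e-05]), 'tcp_pos': array([ 0.12643278, -0.56069137,  0.24168713]), 'tcp_rot': array([-0.2343017 ,  2.10540318, -2.10286605]), 'force': array([ 0.02090334, -0.32173334,  0.20384305]), 'wrist_torque': array([ 0.01440121,  0.00881728, -0.02166771]), 'gripper_width': 0.08548712135525662}
scene [[377.59470671   0.         257.75529483]
 [  0.         377.59470671 191.28314278]
 [  0.           0.           1.        ]] [[ 0.20666708  0.97821296 -0.01970073]
 [ 0.54989173 -0.13278296 -0.82461371]
 [-0.80926374  0.15958724 -0.56535309]] [-0.12602864 -0.28940539  1.43657841]
top [[491.35645456   0.         249.40510074]
 [  0.         491.35645456 191.14166935]
 [  0.           0.           1.        ]] [[ 0.02897393 -0.99933237 -0.02225607]
 [-0.99617323 -0.02703127 -0.08311568]
 [ 0.08245858  0.02457909 -0.99629135]] [-0.00332899  0.57009825  1.0861956 ]
```

View pics/top0.png

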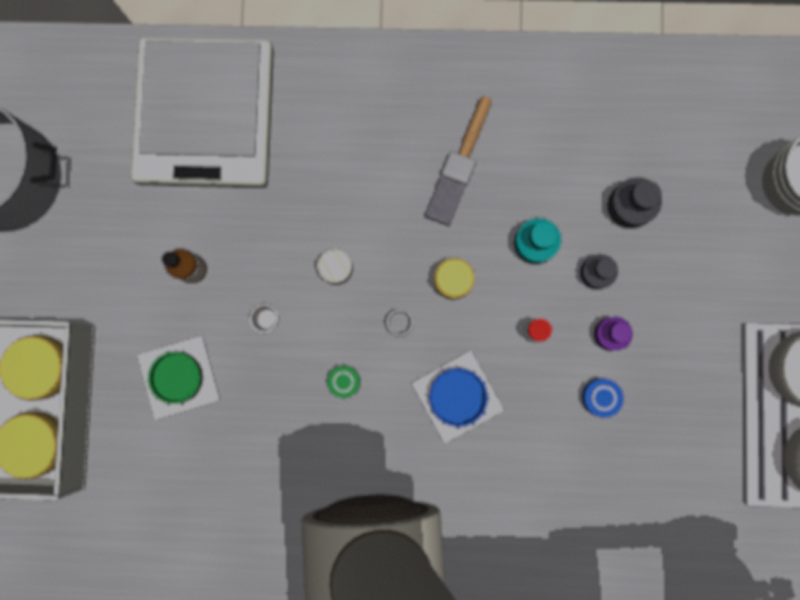

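View pics/scene0.png

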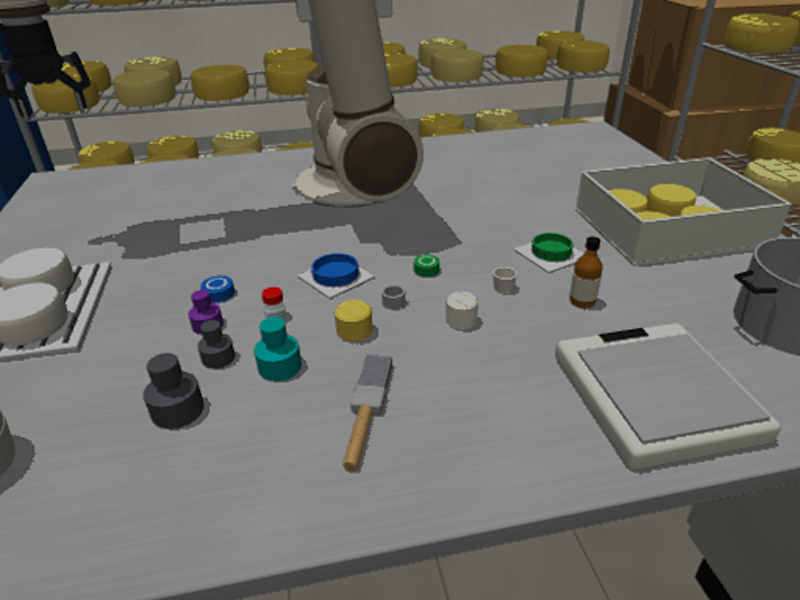

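Top view (800×600 pixels): yellow cheese at (454,278), white cheese (335,266), small dark weight (600,271), blue follower (603,398), green follower (344,381), blue mould (458,396), green mould (176,377) and rennet at about (190,268). The scene view matches. Next I'll measure the positions by matching silhouettes in both cameras.

```bash
cat > h.py <<'E'
from cell import *
import numpy as np, cv2
from scipy.spatial.transform import Rotation as Ro
def proj(c,X):
    return cv2.projectPoints(np.asarray(X,float),cv2.Rodrigues(c["R"])[0],c["t"],c["camera_matrix"],None)[0][:,0]
def back(c,u,z):
    d=c["R"].T@np.linalg.solve(c["camera_matrix"],[u[0],u[1],1]); o=-c["R"].T@c["t"]
    return (o+d*(z-o[2])/d[2])[:2]
A=np.linspace(0,2*np.pi,60)
def rings(p,rz): return np.vstack([np.c_[p[0]+r*np.cos(A),p[1]+r*np.sin(A),0*A+z] for r,z in rz])
def cen(c,p,rz):   # silhouette centroid of stacked discs (pairs of rings are hulled)
    m=np.zeros((384*4,512*4),np.uint8)
    for a,b in zip(rz[::2],rz[1::2]):
        h=cv2.convexHull((4*proj(c,rings(p,[a,b]))+1.5).round().astype(np.int32)); cv2.fillConvexPoly(m,h,1)
    M=cv2.moments(m,True); return (np.array([M["m10"],M["m01"]])/M["m00"]-1.5)/4, M["m00"]/16
def locate(c,mask,p,rz):
    """nearest blob to the guess p -> xy by silhouette centroid"""
    p=np.array(p[:2],float); n,l,s,ce=cv2.connectedComponentsWithStats(mask.astype(np.uint8))
    u,a0=cen(c,p,rz); k=1+np.argmin([np.hypot(*(ce[i]-u))+(1e3 if s[i,4]<.3*a0 else 0) for i in range(1,n)])
    M=cv2.moments((l==k).astype(np.uint8),True); um=np.array([M["m10"],M["m01"]])/M["m00"]; z=np.mean([q[1] for q in rz])
    for _ in range(5):
        u,a=cen(c,p,rz); p+=back(c,um,z)-back(c,u,z)
    return p,s[k,4]/a
def masks(f):
    h,s,v=cv2.split(cv2.cvtColor(f,cv2.COLOR_RGB2HSV)); 
    return dict(yellow=(h>22)&(h<33)&(s>90)&(v>60),blue=(h>100)&(h<125)&(s>120)&(v>50),green=(h>50)&(h<80)&(s>110)&(v>40),
      dark=(v<75)&(s<90),white=(s<60)&(v>165),amber=(h<15)&(s>100))
cyl=lambda d,a,b:[(d/2,a),(d/2,b)]
S=dict(mould_blue=("blue",cyl(.084,.006,.028),(458,396)),mould_green=("green",cyl(.076,.006,.028),(176,377)),
 cheese_yellow=("yellow",cyl(.058,0,.046),(454,278)),cheese_white=("white",cyl(.050,0,.046),(335,266)),
 follower_blue=("blue",cyl(.056,0,.022),(603,398)),follower_green=("green",cyl(.048,0,.022),(344,381)),
 weight=("dark",cyl(.05,0,.03)+cyl(.02,.03,.043)+cyl(.028,.043,.062),(600,271)))
def fill(m):  # fill holes (white rings)
    cs,_=cv2.findContours(m.astype(np.uint8),cv2.RETR_EXTERNAL,cv2.CHAIN_APPROX_NONE); o=np.zeros(m.shape,np.uint8); cv2.drawContours(o,cs,-1,1,-1); return o
def togo(x,y,z,yaw=None):
    s=state(); R=Ro.from_rotvec(s["tcp_rot"]).as_matrix(); d=R.T@(np.array([x,y,z])-s["tcp_pos"])/.025
    print("tcp",s["tcp_pos"].round(4),"jaw yaw",np.degrees(np.arctan2(R[1,2],R[0,2])).round(1),"shift",d.round(2))
E
python3 - <<'E'
from h import *
T=camera("top");C=camera("scene")
for n,(m,rz,px) in S.items():
    g=back(T,np.array(px)*.64,rz[-1][1])
    r=[locate(c,fill(masks(c["frame"])[m]),g,rz) for c in(T,C)]
    print(n,*[(p.round(4),round(a,2)) for p,a in r])
print(back(T,np.array([200,270])*.64,0), Ro.from_rotvec(state()["tcp_rot"]).as_matrix().round(2))
E
```

```text
mould_blue (array([ 0.4326, -0.0882]), np.float64(0.91)) (array([ 0.4312, -0.0875]), np.float64(0.88))
mould_green (array([0.4484, 0.3216]), np.float64(0.83)) (array([0.4469, 0.3228]), np.float64(0.87))
cheese_yellow (array([ 0.6031, -0.0785]), np.float64(0.84)) (array([ 0.6012, -0.0774]), np.float64(0.84))
cheese_white (array([0.6167, 0.0944]), np.float64(0.59)) (array([0.5889, 0.1023]), np.float64(0.33))
follower_blue (array([ 0.4373, -0.2964]), np.float64(0.86)) (array([ 0.4357, -0.2929]), np.float64(0.8))
follower_green (array([0.4494, 0.0773]), np.float64(0.83)) (array([0.449 , 0.0781]), np.float64(0.83))
weight (array([ 0.6167, -0.281 ]), np.float64(0.62)) (array([ 0.6186, -0.2864]), np.float64(0.93))
[0.6070802  0.29701007] [[-0.98 -0.    0.22]
 [-0.22  0.   -0.98]
 [-0.   -1.   -0.  ]]
```

```bash
python3 - <<'E'
from h import *
T=camera("top");C=camera("scene")
P=dict(mould_blue=(.432,-.0879),mould_green=(.4477,.3222),cheese_yellow=(.6022,-.078),cheese_white=(.6167,.0944),follower_blue=(.4365,-.2947),follower_green=(.4492,.0777),weight=(.6176,-.283))
def panel(c,ns):
    f=cv2.resize(c["frame"][:,:,::-1],None,fx=8,fy=8,interpolation=cv2.INTER_CUBIC); o=[]
    cs=[]
    for n in ns:
        rz=S[n][1]; z=rz[-1][1]; 
        for a in rz if n=="weight" else (rz[0],rz[-1]):
            cv2.polylines(f,[(proj(c,rings(P[n],[a]))*8+3.5).round().astype(np.int32)],True,(255,0,255),1)
        u=(proj(c,[[*P[n],z/2]])[0]*8).astype(int); cs.append(u)
    for u in cs: o.append(f[u[1]-150:u[1]+150,u[0]-200:u[0]+200])
    return np.hstack(o)
I=np.vstack([panel(T,["cheese_white","weight"]),panel(C,["cheese_white","weight"])])
cv2.imwrite("pics/ov1.png",I)
f=C["frame"]
E
```

```text
(no output)
```

View pics/ov1.png

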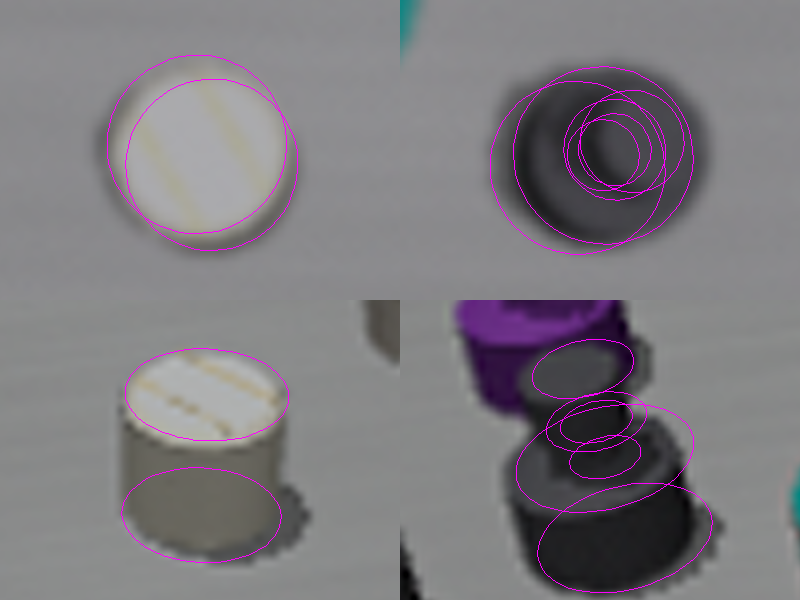

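The outlines fit in both views. The white cheese matches to about 1 mm and needs +1 mm in y. The weight is about 4 mm further to −y, at roughly (0.618, −0.287). Starting with the yellow cheese.

```bash
cat > go.py <<'E'
import sys; from h import *
togo(*map(float,sys.argv[1:4]))
E
python3 go.py .602 -.078 .14
```

```text
tcp [ 0.1264 -0.5608  0.2421] jaw yaw -77.3 shift [-22.8    4.09 -14.65]
```

```bash
python3 -m inch '[[0,[-22.8,0,-14.65],0],[0,[-22.8,0,-14.65],0],[0,[-22.8,0,-14.65],0],[0,[-22.8,0,-14.65],0],[0,[-22.8,0,-14.65],0],[0,[-22.8,0,-14.65],0],[0,[-22.8,0,-14.65],0],[0,[-22.8,0,-14.65],0],[0,[-22.8,0,-14.65],0],[0,[-22.8,0,-14.65],0],[0,[-22.8,4.1,-14.65],0],[0,[-22.8,4.1,-14.65],0]]' 60; python3 go.py .602 -.078 .031
```

```text
t: 1.8
tcp_pos: [0.6025, -0.0768, 0.138]
tcp_rot: [-0.236, 2.104, -2.103]
force: [0.3, -0.3, -0.8]
gripper_width: 0.0855
tcp [ 0.6025 -0.0768  0.138 ] jaw yaw -77.2 shift [0.03 4.28 0.04]
```

```bash
python3 - <<'E'
from h import *
W=camera("wrist");C=camera("scene")
s=state(); print(W["camera_matrix"],W["R"].round(3),W["t"].round(4))
f=cv2.resize(C["frame"][100:270,120:290],(400,400),interpolation=cv2.INTER_CUBIC); w=cv2.resize(W["frame"],(400,300))
o=np.zeros((400,800,3),np.uint8); o[:,:400]=f; o[:300,400:]=w
cv2.imwrite("pics/w1.png",o[:,:,::-1])
E
```

```text
[[297.31863964   0.         258.08495581]
 [  0.         297.31863964 192.8730271 ]
 [  0.           0.           1.        ]] [[ 0.222 -0.975  0.001]
 [-0.922 -0.209  0.326]
 [-0.318 -0.074 -0.945]] [-0.2088  0.5297  0.4671]
```

View pics/w1.png

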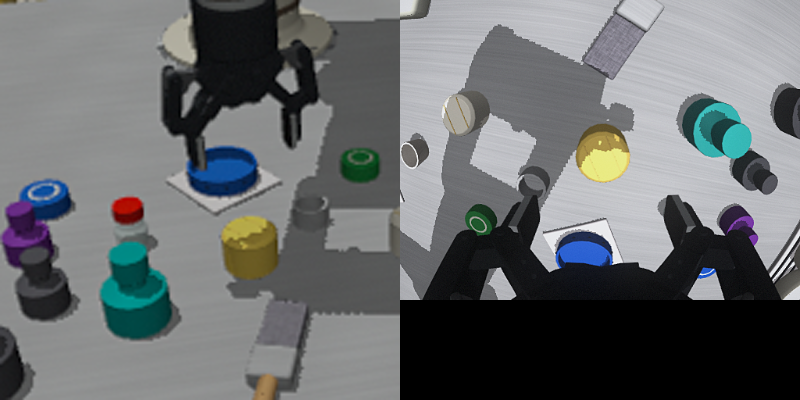

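The wrist view shows the yellow cheese at (603,153), midway between the fingertips at x 525 and 680, so it is centred. The space around it is clear. Descending and gripping.

```bash
python3 -m inch '[[0,[0,2,0],0],[0,[0,3.5,0],0],[0,[0,4.3,0],0],[0,[0,4.3,0],0],[1,[0,4.3,0],0],[1,[0,4.3,0],0],[1,[0,4.3,0],0],[1,[0,4.3,0],0],[1,[0,4.3,0],0],[1,[0,4.3,0],0]]' 50; python3 - <<'E'
from h import *
C=camera("scene"); cv2.imwrite("pics/g1.png",cv2.resize(C["frame"][120:270,180:330,::-1],(600,600),interpolation=cv2.INTER_CUBIC))
E
python3 go.py .602 -.078 .031
```

```text
t: 3.15
tcp_pos: [0.6028, -0.0786, 0.0347]
tcp_rot: [-0.232, 2.102, -2.104]
force: [-4.4, -1.0, 13.4]
gripper_width: 0.0562
tcp [ 0.6027 -0.0786  0.0346] jaw yaw -77.3 shift [ 0.02  0.15 -0.03]
```

View pics/g1.png

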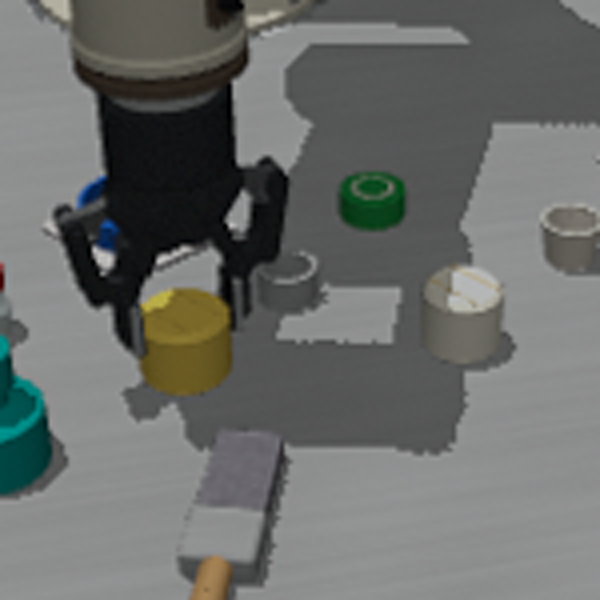

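```bash
python3 - <<'E'
from h import *
C=camera("scene"); p=np.array([.6027,-.0786]); j=np.array([.22,-.975]); x=np.array([.975,.22])
for r in (.03,.04):
  for zz in (.015,.02,.025,.03): print(r,zz,[((proj(C,[[*(p+s*r*j+.011*x),zz]])[0]-[180,120])*4).round() for s in(1,-1)])
E
```

```text
0.03 0.015 [array([143., 373.]), array([235., 347.])]
0.03 0.02 [array([142., 367.]), array([235., 341.])]
0.03 0.025 [array([141., 360.]), array([234., 334.])]
0.03 0.03 [array([141., 354.]), array([234., 327.])]
0.04 0.015 [array([127., 378.]), array([250., 343.])]
0.04 0.02 [array([126., 371.]), array([250., 336.])]
0.04 0.025 [array([126., 365.]), array([249., 330.])]
0.04 0.03 [array([125., 358.]), array([249., 323.])]
```

The tips are about 28 mm above the table on the cheese, so they will clear the rim. Lifting and moving over the blue mould.

```bash
python3 -m inch '[[1,[0,-1,0],0],[1,[0,-2.4,0],0],[1,[0,-2.4,0],0]]'; python3 go.py .4327 -.088 .1
```

```text
t: 3.62
tcp_pos: [0.6034, -0.0786, 0.096]
tcp_rot: [-0.229, 2.1, -2.104]
force: [-0.7, -0.7, -0.9]
gripper_width: 0.0561
tcp [ 0.6034 -0.0786  0.096 ] jaw yaw -77.3 shift [ 6.74 -0.2  -1.14]
```

```bash
python3 -m inch '[[1,[2.5,0,-0.4],0],[1,[5,0,-0.8],0],[1,[6.74,0,-1.14],0],[1,[6.74,0,-1.14],0],[1,[6.74,0,-1.14],0],[1,[6.74,0,-1.14],0]]'; python3 - <<'E'
from h import *
T=camera("top");C=camera("scene"); z=state()["tcp_pos"][2]-.0347
for c in(T,C):
  print(locate(c,fill(masks(c["frame"])["yellow"]),(.4327,-.088),cyl(.058,z,z+.046)))
E
python3 go.py .4327 -.088 .048
```

```text
t: 4.38
tcp_pos: [0.4321, -0.0875, 0.0923]
tcp_rot: [-0.235, 2.104, -2.104]
force: [-0.0, -0.7, -0.9]
gripper_width: 0.0557
(array([0.45744342, 0.50120616]), np.float64(1.4588541290369192))
(array([ 0.43061436, -0.0862635 ]), np.float64(0.8029887920298879))
tcp [ 0.4318 -0.0874  0.0921] jaw yaw -77.3 shift [-0.03  1.76  0.03]
```

```bash
python3 -m inch '[[1,[0,0.8,0],0],[1,[0,1.4,0],0],[1,[0,1.77,0],0],[1,[0,1.77,0],0],[1,[0,1.77,0],0],[0.5,[0,1.77,0],0],[0.1,[0,1.77,0],0],[0.1,[0,1.77,0],0],[0,[0,0.8,0],0],[0,[0,-1,0],0],[0,[0,-3,0],0],[0,[0,-3,0],0]]'; python3 go.py .4365 -.2947 .14
```

```text
t: 5.98
tcp_pos: [0.4327, -0.088, 0.1709]
tcp_rot: [-0.228, 2.099, -2.105]
force: [-0.3, -0.4, -0.6]
gripper_width: 0.0852
tcp [ 0.4327 -0.088   0.1709] jaw yaw -77.3 shift [1.68 1.26 8.09]
```

```bash
python3 -m inch '[[0,[0.5,0,2.5],0],[0,[1,0,5],0],[0,[1.6,0.5,7.5],0],[0,[1.68,1.2,8.09],0],[0,[1.68,1.2,8.09],0],[0,[1.68,1.2,8.09],0]]'; python3 - <<'E'
from h import *
W=camera("wrist");C=camera("scene");T=camera("top")
for c in (T,C):
  m=masks(c["frame"])
  print("yellow",locate(c,fill(m["yellow"]),(.432,-.088),cyl(.058,.012,.058)),"mould_green",locate(c,fill(m["green"]),(.4477,.3222),S["mould_green"][1]))
f=cv2.resize(C["frame"][100:270,120:290],(400,400),interpolation=cv2.INTER_CUBIC); w=cv2.resize(W["frame"],(400,300))
o=np.zeros((400,800,3),np.uint8); o[:,:400]=f; o[:300,400:]=w
cv2.imwrite("pics/w2.png",o[:,:,::-1])
E
python3 go.py .4365 -.2947 .012
```

```text
t: 6.72
tcp_pos: [0.4348, -0.2933, 0.1375]
tcp_rot: [-0.235, 2.105, -2.104]
force: [0.4, 0.3, -0.5]
gripper_width: 0.0854
yellow (array([ 0.42013375, -0.09910263]), np.float64(0.304529262086514)) mould_green (array([0.44839631, 0.32153808]), np.float64(0.8298315351126254))
yellow (array([ 0.42426692, -0.08689163]), np.float64(0.7815610267155579)) mould_green (array([0.44689621, 0.32279181]), np.float64(0.8696390658174098))
tcp [ 0.4352 -0.2932  0.138 ] jaw yaw -77.2 shift [-0.04  5.04  0.07]
```

View pics/w2.png

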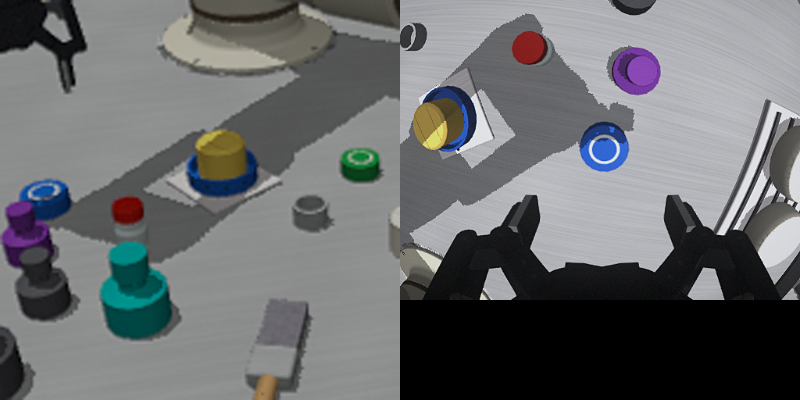

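The yellow cheese stands upright in the blue mould. In the wrist view the follower ring is at (604,150), centred between the jaws. I'll cross-check both with wrist-camera rays.

```bash
cat >> h.py <<'E'
def wback(c,u,z):
    K=c["camera_matrix"]; v=(np.array(u,float)-K[:2,2])/K[0,0]; th=np.hypot(*v); d=np.r_[v/th*np.sin(th),np.cos(th)] if th>0 else np.array([0,0,1.])
    d=c["R"].T@d; o=-c["R"].T@c["t"]; return (o+d*(z-o[2])/d[2])[:2]
def wloc(c,mask,z,g):   # centre of top face from the mask outline nearest guess g
    n,l,s,ce=cv2.connectedComponentsWithStats(mask.astype(np.uint8))
    k=1+np.argmin([np.hypot(*(wback(c,ce[i],z)-g))+(9 if s[i,4]<100 else 0) for i in range(1,n)])
    return wback(c,ce[k],z),s[k]
E
python3 - <<'E'
from h import *
W=camera("wrist"); f=W["frame"]
print("click",wback(W,(261.1,191.4),.022),"cheese",wback(W,(40,160),.058))
h,s,v=cv2.split(cv2.cvtColor(f,cv2.COLOR_RGB2HSV)); print(wloc(W,(s<60)&(v>150),.022,(.436,-.294)))
E
```

```text
click [ 0.43475272 -0.29653093] cheese [ 0.43232276 -0.09670251]
(array([ 0.43429098, -0.29641472]), array([242, 174,  39,  36, 353], dtype=int32))
```

```bash
python3 -m inch '[[0,[0,2,0],0],[0,[-0.02,4,0.08],0],[0,[-0.02,5.04,0.08],0],[0,[-0.02,5.04,0.08],0],[1,[-0.02,5.04,0.08],0],[1,[-0.02,5.04,0.08],0],[1,[-0.02,5.04,0.08],0],[1,[-0.02,5.04,0.08],0],[1,[-0.02,5.04,0.08],0],[1,[-0.02,5.04,0.08],0]]' 40; python3 - <<'E'
from h import *
print(state()["tcp_pos"])
C=camera("scene"); cv2.imwrite("pics/g2.png",cv2.resize(C["frame"][90:210,90:250,::-1],(640,480),interpolation=cv2.INTER_CUBIC))
E
```

```text
t: 8.18
tcp_pos: [0.4365, -0.2963, 0.0131]
tcp_rot: [-0.232, 2.101, -2.105]
force: [-1.8, 2.8, 9.5]
gripper_width: 0.0547
[ 0.43646213 -0.29633168  0.01314473]
```

View pics/g2.png

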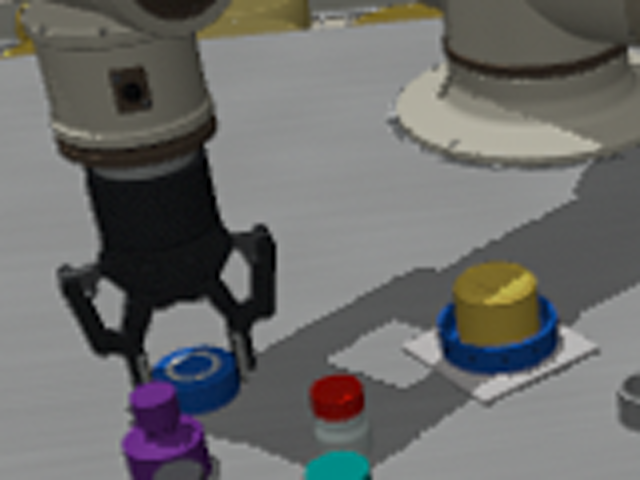

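Follower gripped level, with the tips on its upper half. The cheese is centred in the mould in this view at (497,305). Lifting and carrying it over.

```bash
python3 -m inch '[[1,[0,-1.5,0],0],[1,[0,-3,0],0],[1,[0,-4,0],0],[1,[0,-4,0],0]]'; python3 go.py .4325 -.088 .11
```

```text
t: 8.72
tcp_pos: [0.4366, -0.2966, 0.1141]
tcp_rot: [-0.231, 2.099, -2.106]
force: [-0.1, -0.4, -2.4]
gripper_width: 0.0545
tcp [ 0.4366 -0.2966  0.1141] jaw yaw -77.3 shift [-1.67  0.14 -8.18]
```

```bash
python3 -m inch '[[1,[-0.4,0,-2],0],[1,[-0.9,0,-4.5],0],[1,[-1.4,0,-7],0],[1,[-1.67,0.1,-8.18],0],[1,[-1.67,0.1,-8.18],0],[1,[-1.67,0.1,-8.18],0],[1,[-1.67,0.1,-8.18],0]]'; python3 - <<'E'
from h import *
C=camera("scene"); z=state()["tcp_pos"][2]-.0131
print(locate(C,fill(masks(C["frame"])["blue"]),(.432,-.088),cyl(.056,z,z+.022)))
f=cv2.resize(C["frame"][100:230,130:300],(510,390),interpolation=cv2.INTER_CUBIC)
cv2.imwrite("pics/p2.png",f[:,:,::-1])
E
python3 go.py .4325 -.088 .072
```

```text
t: 9.6
tcp_pos: [0.4315, -0.088, 0.1087]
tcp_rot: [-0.233, 2.105, -2.105]
force: [-0.2, 0.3, -0.6]
gripper_width: 0.0543
(array([ 0.43257247, -0.08639123]), np.float64(0.8295145631067962))
tcp [ 0.4315 -0.088   0.1087] jaw yaw -77.4 shift [-0.04  1.47  0.01]
```

View pics/p2.png

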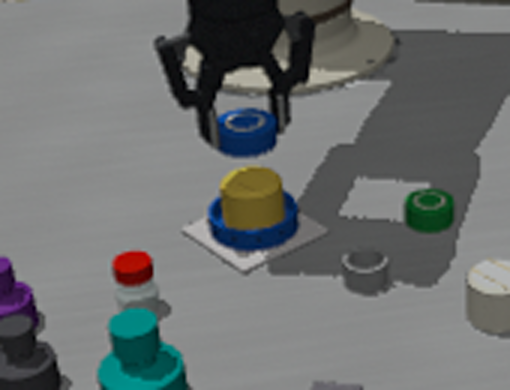

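The follower is held level above the cheese, and the scene estimate is within about 1.5 mm. Lowering and releasing.

```bash
python3 -m inch '[[1,[0,0.7,0],0],[1,[0,1.2,0],0],[1,[0,1.47,0],0],[1,[0,1.47,0],0],[1,[0,1.47,0],0],[0.5,[0,1.47,0],0],[0.2,[0,1.47,0],0],[0,[0,1.47,0],0],[0,[0,0.8,0],0],[0,[0,-1,0],0],[0,[0,-2.4,0],0],[0,[0,-2.4,0],0]]'; python3 - <<'E'
from h import *
C=camera("scene");W=camera("wrist")
f=cv2.resize(C["frame"][100:230,130:300],(510,390),interpolation=cv2.INTER_CUBIC); w=cv2.resize(W["frame"][130:330,160:360],(290,290),interpolation=cv2.INTER_CUBIC)
o=np.zeros((390,800,3),np.uint8); o[:,:510]=f; o[:290,510:]=w
cv2.imwrite("pics/p3.png",o[:,:,::-1])
E
python3 go.py .618 -.287 .14
```

```text
t: 11.15
tcp_pos: [0.4325, -0.0875, 0.1713]
tcp_rot: [-0.23, 2.1, -2.104]
force: [0.4, -0.7, -1.7]
gripper_width: 0.0855
tcp [ 0.4314 -0.0872  0.1686] jaw yaw -77.3 shift [-5.52  1.14  9.44]
```

View pics/p3.png

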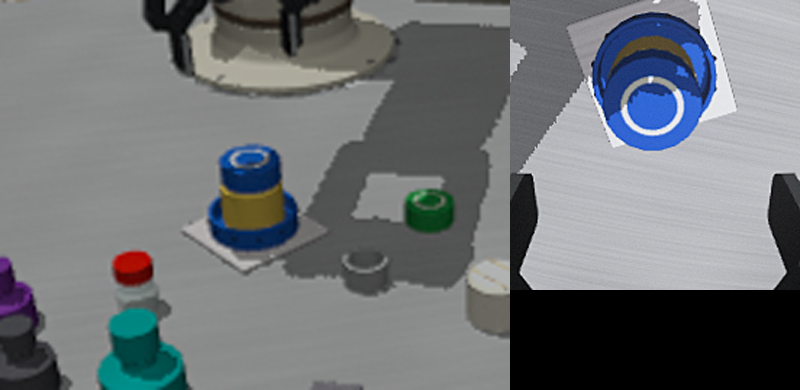

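The stack is straight, and the follower sits within about 1 mm of centre once lean is allowed for. Now the weight.

```bash
python3 - <<'E'
from h import *
W=camera("wrist"); print("follower top", wback(W,(258.6,203.1),.080))
E
python3 -m inch '[[0.35,[-1,0,2],0],[0.35,[-2.5,0,4],0],[0.35,[-4,0,6],0],[0.35,[-5,0,8],0],[0.35,[-5.52,0,9.44],0],[0.35,[-5.52,1,9.44],0],[0.35,[-5.52,1,9.44],0],[0.35,[-5.52,1,9.44],0]]' 70; python3 - <<'E'
from h import *
C=camera("scene");W=camera("wrist")
f=cv2.resize(C["frame"][100:250,100:230],(390,450),interpolation=cv2.INTER_CUBIC); w=cv2.resize(W["frame"][100:300,155:360],(410,400),interpolation=cv2.INTER_CUBIC)
o=np.zeros((450,800,3),np.uint8); o[:,:390]=f; o[:400,390:]=w
cv2.imwrite("pics/p4.png",o[:,:,::-1])
E
python3 go.py .618 -.287 .046
```

```text
follower top [ 0.42996418 -0.08822713]
t: 12.3
tcp_pos: [0.6179, -0.2867, 0.144]
tcp_rot: [-0.235, 2.104, -2.104]
force: [1.3, -0.4, -0.2]
gripper_width: 0.0556
tcp [ 0.6182 -0.2868  0.1448] jaw yaw -77.3 shift [0.01 3.95 0.  ]
```

View pics/p4.png

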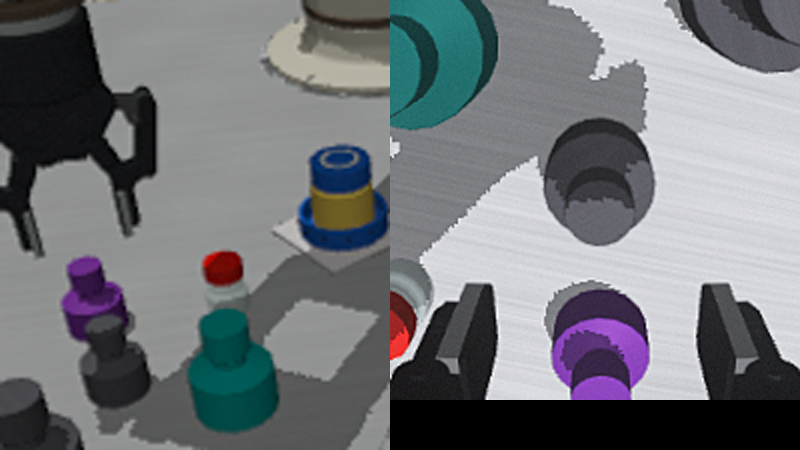

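```bash
python3 - <<'E'
from h import *
W=camera("wrist"); print("knob top", wback(W,(260,206),.062))
E
```

```text
knob top [ 0.61685759 -0.28902476]
```

The knob top measures (0.617, −0.289), which agrees within 1–2 mm. Descending and gripping the knob.

```bash
python3 -m inch '[[0.35,[0,2,0],0],[0.35,[0,3.5,0.04],0],[0.35,[0,3.96,0.04],0],[0.35,[0,3.96,0.04],0],[1,[0,3.96,0.04],0],[1,[0,3.96,0.04],0],[1,[0,3.96,0.04],0],[1,[0,3.96,0.04],0],[1,[0,3.96,0.04],0]]' 70;  python3 -m inch '[[1,[0,-1,0],0],[1,[0,-2.5,0],0],[1,[0,-4,0],0],[1,[0,-4,0],0],[1,[0,-4,0],0]]'; python3 go.py .4315 -.088 .16
```

```text
t: 13.58
tcp_pos: [0.619, -0.2883, 0.0468]
tcp_rot: [-0.232, 2.102, -2.105]
force: [-0.8, 2.9, 8.2]
gripper_width: 0.0258
t: 14.2
tcp_pos: [0.6179, -0.2878, 0.1441]
tcp_rot: [-0.235, 2.105, -2.104]
force: [-0.4, 0.4, -5.1]
gripper_width: 0.0262
tcp [ 0.6179 -0.2878  0.1441] jaw yaw -77.3 shift [ 5.52 -0.63 -9.44]
```

```bash
python3 -m inch '[[1,[0.8,-0.6,-1.4],0],[1,[1.8,-0.6,-3.1],0],[1,[2.8,-0.6,-4.8],0],[1,[3.8,-0.6,-6.5],0],[1,[4.8,-0.6,-8.2],0],[1,[5.3,-0.6,-9.1],0],[1,[5.5,-0.6,-9.44],0],[1,[5.5,-0.6,-9.44],0],[1,[5.5,-0.6,-9.44],0]]'; python3 - <<'E'
from h import *
C=camera("scene"); p=state()["tcp_pos"]; f=cv2.resize(C["frame"],None,fx=4,fy=4,interpolation=cv2.INTER_CUBIC)
P=np.array([.4315,-.088])
for q,rz in((P,[(.028,.080),(.028,.058)]),(p[:2]-[.001,0],[(.025,p[2]-.0468),(.025,p[2]-.0168)])):
  for a in rz: cv2.polylines(f,[(proj(C,rings(q,[a]))*4+1.5).round().astype(np.int32)],True,(255,0,255),1)
cv2.imwrite("pics/p5.png",f[400:860,600:1100,::-1])
E
python3 go.py .432 -.088 .128
```

```text
t: 15.32
tcp_pos: [0.4326, -0.0886, 0.1595]
tcp_rot: [-0.234, 2.105, -2.104]
force: [0.2, 0.9, -4.8]
gripper_width: 0.026
tcp [ 0.4326 -0.0887  0.1595] jaw yaw -77.3 shift [ 0.02  1.26 -0.03]
```

View pics/p5.png

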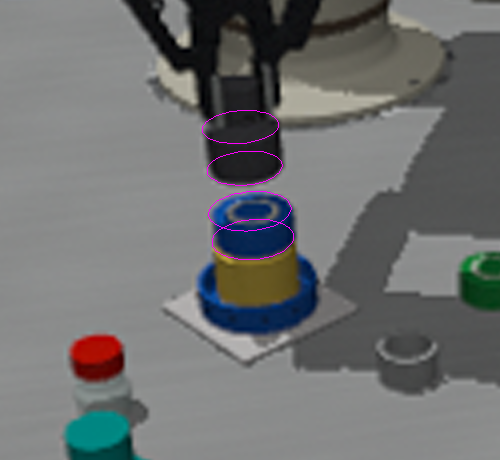

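The outlines fit: the weight hangs upright over the follower, and the follower is about 1 mm further to +y than modelled. Correcting that, lowering and releasing.

```bash
python3 -m inch '[[1,[0.02,0.6,-0.06],0],[1,[0.02,1,-0.06],0],[1,[0.02,1.28,-0.06],0],[1,[0.02,1.28,-0.06],0],[1,[0.02,1.28,-0.06],0]]'; python3 -m inch '[[0.8,[0,0,0],0],[0.5,[0,0,0],0],[0.35,[0,0,0],0],[0.35,[0,0,0],0],[0.35,[0,0,0],0],[0.35,[0,-1,0],0],[0.35,[0,-2.5,0],0],[0.35,[0,-2.5,0],0]]'; python3 - <<'E'
from h import *
C=camera("scene"); f=cv2.resize(C["frame"],None,fx=4,fy=4,interpolation=cv2.INTER_CUBIC)
T=camera("top");t=cv2.resize(T["frame"],None,fx=4,fy=4,interpolation=cv2.INTER_CUBIC)
cv2.imwrite("pics/p6.png",f[400:860,600:1100,::-1])
E
python3 go.py .6175 .095 .14
```

```text
t: 16.0
tcp_pos: [0.4313, -0.0867, 0.1277]
tcp_rot: [-0.235, 2.104, -2.104]
force: [0.0, 0.6, -4.1]
gripper_width: 0.0258
t: 17.0
tcp_pos: [0.4324, -0.0871, 0.1927]
tcp_rot: [-0.23, 2.1, -2.104]
force: [0.1, -0.5, -0.8]
gripper_width: 0.0558
tcp [ 0.4313 -0.0867  0.1901] jaw yaw -77.3 shift [-8.86  2.01 -5.45]
```

View pics/p6.png

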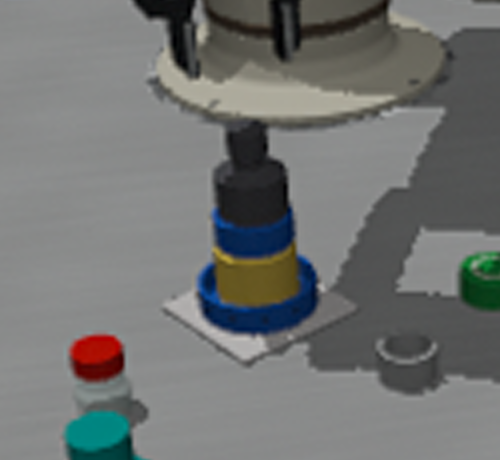

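The weight stands upright, knob up and centred on the blue stack. Next the white cheese.

```bash
python3 -m inch '[[0,[-2,0,-1.2],0],[0,[-4,0,-2.4],0],[0,[-6,0,-3.7],0],[0,[-8,0,-4.9],0],[0,[-8.86,0,-5.47],0],[0,[-8.86,1.8,-5.47],0],[0,[-8.86,2,-5.47],0],[0,[-8.86,2,-5.47],0],[0,[-8.86,2,-5.47],0]]' 50; python3 - <<'E'
from h import *
W=camera("wrist"); f=W["frame"]; h,s,v=cv2.split(cv2.cvtColor(f,cv2.COLOR_RGB2HSV))
cv2.imwrite("pics/w7.png",cv2.resize(f[80:380,100:420,::-1],(640,600),interpolation=cv2.INTER_CUBIC))
E
python3 go.py .6167 .0955 .033
```

```text
t: 18.23
tcp_pos: [0.6178, 0.0952, 0.142]
tcp_rot: [-0.232, 2.103, -2.104]
force: [0.5, 0.4, -0.1]
gripper_width: 0.0856
tcp [0.6178 0.0952 0.1419] jaw yaw -77.3 shift [ 0.05  4.36 -0.02]
```

View pics/w7.png

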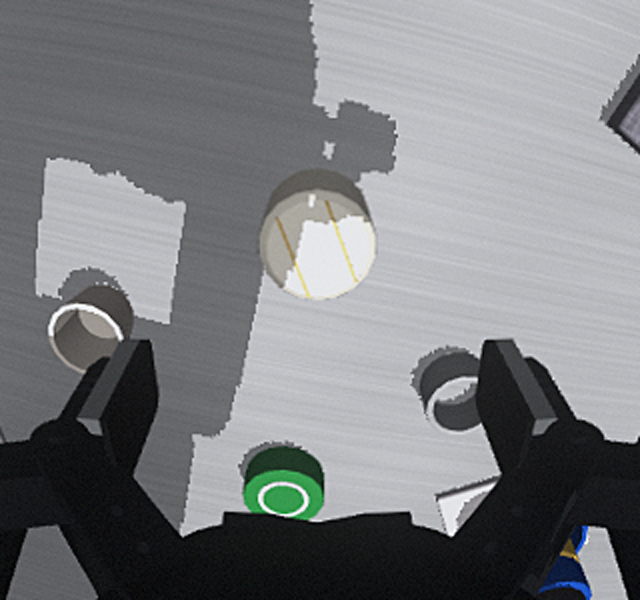

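Wrist view (pixels in the enlarged crop): the white cheese top is at (318,244), midway between the fingers at x 152 and 485. The salt cup and hoop are clear of the descent.

```bash
python3 - <<'E'
from h import *
W=camera("wrist"); print(wback(W,(259,202),.046),wback(W,(241,328.5),.022))
E
python3 -m inch '[[0,[0,2,0],0],[0,[0.03,3.6,0],0],[0,[0.03,4.36,0],0],[0,[0.03,4.36,0],0],[1,[0.03,4.36,0],0],[1,[0.03,4.36,0],0],[1,[0.03,4.36,0],0],[1,[0.03,4.36,0],0],[1,[0.03,4.36,0],0],[1,[0.03,4.36,0],0]]' 50;  python3 -m inch '[[1,[0,-1,0],0],[1,[0,-2.4,0],0],[1,[0,-2.4,0],0],[1,[0,-2.4,0],0]]'; python3 go.py .4477 .3222 .1
```

```text
[0.61483351 0.09335862] [0.44838712 0.07676923]
t: 19.58
tcp_pos: [0.6174, 0.0953, 0.0333]
tcp_rot: [-0.232, 2.103, -2.103]
force: [-2.0, -0.3, 11.6]
gripper_width: 0.0481
t: 20.08
tcp_pos: [0.6165, 0.0952, 0.0912]
tcp_rot: [-0.234, 2.104, -2.104]
force: [0.2, -0.3, -1.9]
gripper_width: 0.0483
tcp [0.6165 0.0952 0.0912] jaw yaw -77.3 shift [  4.59  -0.35 -10.34]
```

```bash
python3 -m inch '[[1,[1.6,-0.35,-1.5],0],[1,[3,-0.35,-3.3],0],[1,[4,-0.35,-5.3],0],[1,[4.5,-0.35,-7.5],0],[1,[4.58,-0.35,-9.5],0],[1,[4.58,-0.35,-10.34],0],[1,[4.58,-0.35,-10.34],0],[1,[4.58,-0.35,-10.34],0],[1,[4.58,-0.35,-10.34],0]]'; python3 - <<'E'
from h import *
C=camera("scene"); p=state()["tcp_pos"]; f=cv2.resize(C["frame"],None,fx=5,fy=5,interpolation=cv2.INTER_CUBIC)
for q,rz in(((.4475,.3222),S["mould_green"][1]),(p[:2]-[.0005,0],cyl(.05,p[2]-.0333,p[2]+.0127))):
  for a in rz: cv2.polylines(f,[(proj(C,rings(q,[a]))*5+2).round().astype(np.int32)],True,(255,0,255),1)
u=(proj(C,[[.4477,.322,.05]])[0]*5).astype(int); cv2.imwrite("pics/p8.png",f[u[1]-230:u[1]+200,u[0]-250:u[0]+250,::-1])
E
python3 go.py .448 .3222 .047
```

```text
t: 21.2
tcp_pos: [0.4483, 0.3214, 0.0999]
tcp_rot: [-0.234, 2.105, -2.105]
force: [-0.2, -0.5, -1.1]
gripper_width: 0.0481
tcp [0.4484 0.3215 0.1   ] jaw yaw -77.4 shift [ 0.01  2.12 -0.03]
```

View pics/p8.png

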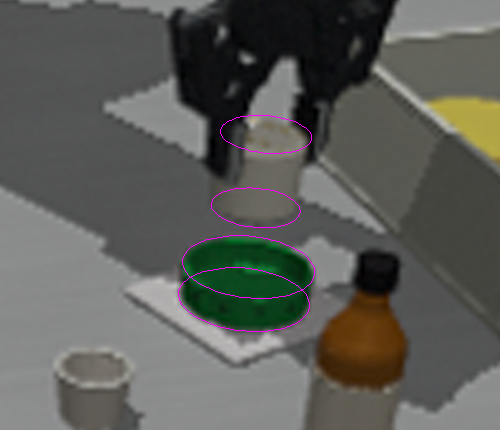

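The mould outline fits and the cheese hangs over its middle. The crate and rennet are clear. Lowering and releasing.

```bash
python3 -m inch '[[1,[0.02,1,-0.03],0],[1,[0.02,1.7,-0.03],0],[1,[0.02,2.13,-0.03],0],[1,[0.02,2.13,-0.03],0],[1,[0.02,2.13,-0.03],0],[0.6,[0.02,2.13,-0.03],0],[0.2,[0.02,2.13,-0.03],0],[0.2,[0.02,2.13,-0.03],0],[0.2,[0.02,1,-0.03],0],[0,[0.02,-1,-0.03],0],[0,[0.02,-2,-0.03],0],[0,[0.02,-2,-0.03],0]]'; python3 go.py .449 .0775 .14
```

```text
t: 22.75
tcp_pos: [0.4482, 0.3233, 0.1522]
tcp_rot: [-0.231, 2.104, -2.101]
force: [-0.8, -0.5, -0.1]
gripper_width: 0.0856
tcp [0.4482 0.3233 0.1522] jaw yaw -77.3 shift [2.13 0.47 9.6 ]
```

```bash
python3 -m inch '[[0,[0.5,0,2.4],0],[0,[1,0,4.8],0],[0,[1.6,0,7.2],0],[0,[2.13,0,9.6],0],[0,[2.13,0.4,9.6],0],[0,[2.13,0.4,9.6],0],[0,[2.13,0.4,9.6],0]]' 40; python3 - <<'E'
from h import *
W=camera("wrist");C=camera("scene"); h,s,v=cv2.split(cv2.cvtColor(W["frame"],cv2.COLOR_RGB2HSV)); print(wloc(W,(s<60)&(v>150),.022,(.449,.0775)))
f=cv2.resize(C["frame"],None,fx=5,fy=5,interpolation=cv2.INTER_CUBIC)
u=(proj(C,[[.4477,.322,.05]])[0]*5).astype(int); w=cv2.resize(W["frame"][120:320,180:340],(320,400),interpolation=cv2.INTER_CUBIC)
cv2.imwrite("pics/p9.png",np.hstack([f[u[1]-200:u[1]+200,u[0]-200:u[0]+200],w])[:,:,::-1])
E
python3 go.py .449 .0775 .011
```

```text
t: 23.62
tcp_pos: [0.4481, 0.0781, 0.1398]
tcp_rot: [-0.237, 2.104, -2.103]
force: [-0.3, -0.6, 0.5]
gripper_width: 0.0853
(array([0.44693825, 0.07598718]), array([243, 176,  34,  32, 313], dtype=int32))
tcp [0.4483 0.0781 0.1401] jaw yaw -77.2 shift [-0.02  5.16  0.03]
```

View pics/p9.png

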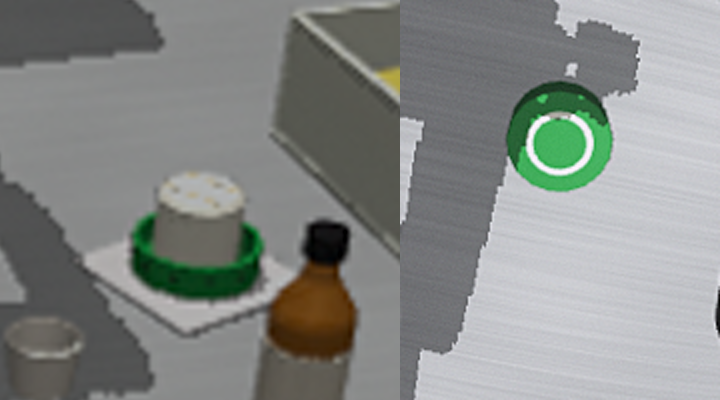

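The white cheese stands upright and centred in the green mould. The green follower measures within 1 mm of the earlier value. Gripping it.

```bash
python3 -m inch '[[0,[0,2,0.03],0],[0,[0,4,0.03],0],[0,[-0.01,5.1,0.03],0],[0,[-0.01,5.1,0.03],0],[1,[-0.01,5.1,0.03],0],[1,[-0.01,5.1,0.03],0],[1,[-0.01,5.1,0.03],0],[1,[-0.01,5.1,0.03],0],[1,[-0.01,5.1,0.03],0],[1,[-0.01,5.1,0.03],0]]' 40; python3 -m inch '[[1,[0,-1.5,0],0],[1,[0,-3,0],0],[1,[0,-4,0],0],[1,[0,-4,0],0]]'; python3 go.py .448 .322 .11
```

```text
t: 24.98
tcp_pos: [0.4495, 0.0765, 0.0141]
tcp_rot: [-0.232, 2.103, -2.103]
force: [-2.6, -0.2, 12.2]
gripper_width: 0.0466
t: 25.48
tcp_pos: [0.4498, 0.0764, 0.1149]
tcp_rot: [-0.229, 2.102, -2.103]
force: [-0.3, 0.8, -0.5]
gripper_width: 0.0463
tcp [0.4498 0.0764 0.1149] jaw yaw -77.3 shift [-2.09  0.2  -9.6 ]
```

```bash
python3 -m inch '[[1,[-0.5,0,-2.3],0],[1,[-1,0,-4.6],0],[1,[-1.5,0,-7],0],[1,[-2,0,-9],0],[1,[-2.05,0,-9.6],0],[1,[-2.05,0,-9.6],0],[1,[-2.05,0,-9.6],0],[1,[-2.05,0,-9.6],0]]'; python3 - <<'E'
from h import *
C=camera("scene");z=state()["tcp_pos"][2]-.0141
m=fill(masks(C["frame"])["green"])
print(locate(C,m,(.448,.322),cyl(.048,z,z+.022)),locate(C,m,(.448,.322),S["mould_green"][1]))
E
python3 go.py .448 .322 .073
```

```text
t: 26.48
tcp_pos: [0.4461, 0.3207, 0.1127]
tcp_rot: [-0.233, 2.105, -2.105]
force: [0.3, 0.5, -0.9]
gripper_width: 0.0465
(array([0.45053683, 0.32547318]), np.float64(0.5303394814220797)) (array([0.46277582, 0.31472268]), np.float64(0.43201754385964913))
tcp [0.4462 0.3208 0.1127] jaw yaw -77.4 shift [-0.08  1.59 -0.03]
```

```bash
python3 -m inch '[[1,[-0.07,0.7,-0.04],0],[1,[-0.07,1.3,-0.04],0],[1,[-0.07,1.6,-0.04],0],[1,[-0.07,1.6,-0.04],0],[1,[-0.07,1.6,-0.04],0],[1,[-0.07,1.6,-0.04],0]]'; python3 go.py .448 .322 .073
```

```text
t: 27.28
tcp_pos: [0.4473, 0.3231, 0.0723]
tcp_rot: [-0.235, 2.104, -2.104]
force: [-0.3, -0.7, -0.7]
gripper_width: 0.0466
tcp [0.4473 0.3231 0.0723] jaw yaw -77.3 shift [-0.02 -0.03  0.05]
```

```bash
python3 -m inch '[[1,[0,0,0.03],0],[1,[0,0,0.03],0],[0.7,[0,0,0.03],0],[0.4,[0,0,0.03],0],[0.2,[0,0,0.03],0],[0.2,[0,0,0.03],0],[0.2,[0,-1,0.03],0],[0,[0,-3,0.03],0],[0,[0,-4.5,0.03],0],[0,[0,-4.5,4],0],[0,[0,-4.5,6],0],[0,[0,-4.5,6],0]]'; python3 - <<'E'
from h import *
C=camera("scene"); f=cv2.resize(C["frame"],None,fx=5,fy=5,interpolation=cv2.INTER_CUBIC); o=[]
for P,st in (((.4315,-.0875),[(.028,.058),(.028,.080),(.025,.080),(.025,.110)]),((.4475,.322),[(.025,.058),(.024,.058),(.024,.080)])):
  u=(proj(C,[[*P,.06]])[0]*5).astype(int); g=f.copy()
  for a in st: cv2.polylines(g,[(proj(C,rings(P,[a]))*5+2).round().astype(np.int32)],True,(255,0,255),1)
  o.append(np.vstack([f[u[1]-150:u[1]+150,u[0]-200:u[0]+200],g[u[1]-150:u[1]+150,u[0]-200:u[0]+200]]))
cv2.imwrite("pics/final.png",np.hstack(o)[:,:,::-1]); print(state()["t"],state()["force"].round(1))
E
```

```text
t: 28.78
tcp_pos: [0.4807, 0.1742, 0.1853]
tcp_rot: [-0.232, 2.105, -2.105]
force: [-0.8, -0.0, 0.8]
gripper_width: 0.0855
28.825 [ 1.  -1.1  0.2]
```

View pics/final.png

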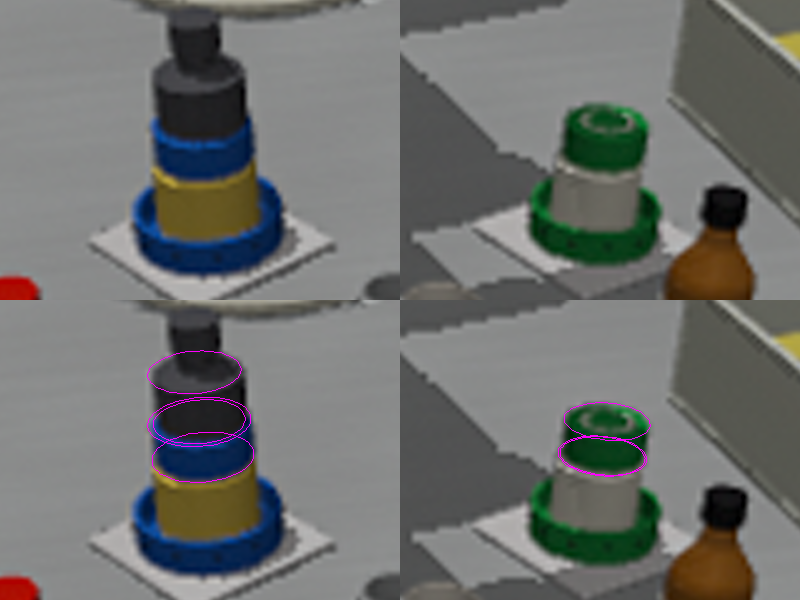

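The final view shows both stacks straight and upright. The weight and both followers are within about 1–2 mm of centre, the rennet is untouched and the gripper is clear.

```bash
python3 -c "
from cell import *
print(sign_off())"
```

```text
the job is handed in; nothing more can be done
None
```

The job is done and handed in at about 29 s of the 131 s allowed. The yellow cheese is in the blue mould, with the blue follower on it and the small dark weight standing knob up on top. The white cheese is in the green mould with the green follower on it. I did not touch the rennet bottle.

**Last checks:** The final scene picture showed both stacks upright. Once the camera's perspective was allowed for, the followers were about 1 mm off centre and the weight 1–2 mm. The gripper was empty and clear, and the largest wrist force I read at the end of a move was about 14 N.

**Checks that failed or disagreed:**
- **Camera agreement:** the three cameras differed from each other by up to about 3.5 mm, so I used averages.
- **White cheese and weight:** colour detection was poor on both at first. I corrected them by eye on an outline overlay.
- **Failed colour measurements:** two attempts gave unusable results. One was the yellow cheese, both held over its mould (top camera) and after it was set down. The other was the green follower held over its mould. I placed those from the arm's own position and the pictures instead.

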